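# Crank up the pan rest beside the hob

## Task

Pick up the loose crank and seat its square socket fully home, upright, on the hidden square spindle down in the steel collar of the pan rest; feel for the flats gently, do not force it. Then wind the crank clockwise (seen from above) until the top of the rest's plate is level with the red line, and let go, leaving the crank seated in the collar. Raise the plate only with the crank, never by hand, and leave the other things alone.

Things in the scene. Friction and masses are not known exactly. Their poses are not given: they have to be found in the camera images.
- crank_hub (a point): Middle of the loose crank's red hub grip, on the hub axis, 56 mm above the crank's underside. Block 26 mm (x) by 18 mm (y), spanning 38 to 72 mm above the underside; pinch it across the 18 mm. z up, +x from the hub towards the black handle. The crank stands upright on its socket, nearly balanced under the block
- crank_foot (a point): Centre of the crank's underside, on the hub axis; axes as crank_hub. Mouth of the square socket (17.5 mm across flats, 14 mm deep, corners along x and y) in the round 32 mm hub. On the collar's floor, fully home, it is 22 mm below the collar mouth; resting unengaged on the spindle's end about 9 mm below
- crank_knob (a point): Middle of the black upright handle at the crank's end, 55 mm from the hub axis, 58 mm above the crank's underside; 20 mm diameter, spans 38 to 78 mm above the underside, free to spin on its pin. A flat steel arm (14 mm wide, 8 mm thick, top face 38 mm above the underside) joins it to the hub
- collar_mouth (a point): Centre of the open top of the steel collar on the grey gearbox of the pan rest: 33.5 mm inside, mouth flared to 39, 45 mm outside, rim 58 mm above the worktop, 22 mm deep; z up. On its axis stands the hidden square spindle, 16 mm across flats, 13 mm high, its end 9 mm below the rim. How its flats lie is unknown (repeats every 90 degrees; the socket slips on within about 5)
- plate_top (a point): centre of the top face of the rest's lifting steel plate (80 mm by 90 mm, ribbed), 115 mm to the left (+y of the rest) of the collar; starts 14 to 20 mm too low, rises and falls only with the spindle
- red_line (a point): centre of the red line, 2.5 mm thick, on the white gauge post standing behind the plate, 46 mm above the worktop: the height for the plate's top face
- mug: striped mug, 86x120x101 mm, bystander behind the work; origin at the centre of its underside
- shaker: salt shaker, 44x44x90 mm, bystander behind the work; origin at the centre of its underside
- salt_jar: small glass jar with steel cap, 43x43x108 mm, bystander in front of the hob; origin at the centre of its underside
- soap: washing-up bottle, 35x57x168 mm, bystander in front of the hob; origin at the centre of its underside
- rest: The whole pan rest, fixed to the worktop: dark base 100 mm (x) by 225 mm (y), gearbox with collar, plate, gauge post; origin on the worktop under the collar's axis, +y towards the plate. Its spindle turns stiffly (0.1 N m, about 2 N at the crank's handle) and stays where left; a full turn clockwise from above raises the plate 20 mm
- plate: the lifting plate of the rest (see plate_top)
- crank: the whole loose crank (see crank_hub); origin at crank_foot

How it is judged:
By the outcome, as a careful person would: the job done as asked, in the order asked, and still so for the second after the job is handed in, with the robot touching nothing.
It also fails if it takes over 72 s, if anything falls off the work surface, if the arm or the gripper's body presses on something with over 40 N, if the wrist force passes 120 N, or if a joint passes its speed limit or range.

## Robot

A 6-joint arm with a two-finger parallel gripper is mounted at the origin on a cart in front of the work surface, level with it; the furniture and walls round the work are solid. World frame = base frame: x ahead of the robot, y to its left, z up, the work surface at z = 0. Lengths are in m, angles in rad, forces in N, time in s.
With the tool pointing down it reaches from about 0.4 to 0.825 m from the base axis. Payload 7 kg.
Tool frame: the origin (TCP) lies at the very end of the fingers, on their centre line; the grasp point (between the pads) lies bot.grip_point_offset behind it (bot.grip_point_offset is the distance from the TCP to the grasp point, in m); z points along the fingers, y is the direction in which the jaws open and shut (so a half turn about z gives the same grasp; the last joint's range is limited). The gripper opens to 85 mm and grips with 20 to 120 N. Pads are 22 mm wide; open, the fingers measure 114 mm over their backs; the gripper's body (76 mm by 85 mm) begins 54 mm behind the grasp point. The pads swing forward as they close: fully open they stand 13 mm farther back than shut.
Start: joints at [1.466, 0.359, 0.012, 0, -1.224, -0.288], TCP at [0.258, 0.624, 0.231] pointing down, gripper open.
Joint ranges: [-3.07, 3.07], [-1.43, 2.12], [-1.02, 1.25], [-3.03, 1.67], [-3.05, -0], [-3.03, 3.03]. Speed limits (rad/s): [2.39, 2.39, 3.01, 3.14, 3.14, 3.14].

## Interface

Orientations are given as a rotation vector (axis times angle).
In Python, from cell import bot, imaging gives the robot as it stands.
- The arm moves only by the tool move_arm, never from a script. Its arguments are lists of equal length, an entry for each row: "delta_pos": the shift along the tool's x, y, z in m, a list of three; "turn": the turn, a rotation vector about the tool's x, y, z in rad, a list of three; "jaw": the closure, from 0 (fully open) to 1 (shut). A call has 1 to 20 rows; each row is the pose to reach, as a shift and turn from the pose commanded when the call began, along the tool's axes at that moment; what a row does not reach only later rows make up. A row lasts 1/12 s, in which the tool goes at most 41.7 mm and 7.16 degrees, less where a joint would pass 70% of its speed; a pose out of reach is approached as far as the arm can. A call with a gripper value outside its range is refused whole. The fingers move at their own pace and stop on an object; the grip force is fixed at half the most. Time passes only in rows, so rows that repeat a pose let the fingers close. It gives the time, the measured TCP pose, the force and the opening at its end, in the units of the state.
- bot.state(): the state, without advancing time (a new reading comes with each control period).
- imaging.capture(name): name is "scene" or "side" or "wrist"; returns the picture (400x640x3 uint8, blue, green, red); there is no depth.
- imaging.camera_info(name): a dict with "fx", "fy", "cx", "cy" (pixels), "dist" ([k1, k2, p1, p2, k3] as OpenCV has them; the pictures are not rectified), "cam_to_world" (4x4, takes a point from camera to world coordinates). Camera axes: x right, y down, z forward; pixel columns grow to the right and rows downward; lengths in m; the calibration is good to about 2 mm. A picture is of the moment at which its call begins: read the wrist's pose just before it. camera_info takes no time and is no camera call; for the wrist camera it gives the pose at the moment of the call.
- bot.hand_in(): hands the job in, once; it reports no verdict.
The state is a dict: "clock": time; "joint_pos": joint angles; "joint_velocities": joint speeds; "effort": joint torques, N m; "eef_pos": TCP position; "tool_rot": TCP orientation; "ft_force": force on the tool from outside, world axes, zero at the start; "torque": the same for the moment, N m; "finger_gap": finger opening in m.
Only numpy, scipy, OpenCV 4.12 (cv2) and the standard library are available. Lean on these libraries where they do the work, as an engineer would, in place of code of your own. Each camera call takes 0.05 s, during which the arm holds its last target. There are 200 camera calls.

## Working session

There is one attempt and no reset: what is moved stays moved. The work goes in short steps, Python scripts to look and compute and a tool call to move; the robot and the scene stay as the last step left them, time stands still between calls to the robot, and variables do not carry over. Pictures are saved under pics/ and viewed, about 8 in all and at most 12, crops included, and the job is handed in when it is done.

Besides the shell and the picture viewer there is one more tool, called after "Request:" in YAML: its name, and indented under it one key for each argument. move_arm: Moves the arm, as the interface text tells. Its arguments: {"type":"object","properties":{"delta_pos":{"type":"array"},"turn":{"type":"array"},"jaw":{"type":"array"}},"required":["delta_pos","turn","jaw"]}

```bash
ls; mkdir -p pics
python3 - <<'E'
from cell import bot, imaging
import cv2,numpy as np
print(bot.state(), bot.grip_point_offset)
for n in ("scene","side","wrist"):
    i=imaging.camera_info(n); print(n,{k:np.round(v,4).tolist() for k,v in i.items()})
    cv2.imwrite(f"pics/{n}0.png",imaging.capture(n))
E
```

```text
pics
{'clock': 0.0, 'joint_pos': array([ 1.46611160e+00,  3.59349260e-01,  1.10683487e-02, -3.69469725e-04,
       -1.22409137e+00, -2.88111819e-01]), 'joint_velocities': array([ 0.001201  ,  0.00151717,  0.001472  ,  0.00232842, -0.00131017,
        0.00035534]), 'effort': array([ 2.52083091e-04, -5.83313406e+01,  2.93432558e+01,  6.93665162e+00,
       -5.76366292e-03,  8.31923074e-06]), 'eef_pos': array([0.25819859, 0.62314636, 0.23038866]), 'tool_rot': array([ 3.07958903e+00, -6.12925762e-01, -3.16499289e-04]), 'ft_force': array([0.53203922, 0.52157883, 0.25246992]), 'torque': array([0.0135013 , 0.00038939, 0.01437298]), 'finger_gap': 0.08514474744459867} 0.0187
scene {'fx': 512.9186, 'fy': 512.9186, 'cx': 313.7095, 'cy': 200.6678, 'dist': [-0.1126, 0.0, 0.0, 0.0, 0.0], 'cam_to_world': [[-0.8602, -0.3597, 0.3615, 0.0185], [-0.5099, 0.5975, -0.6189, 0.9764], [0.0066, -0.7167, -0.6974, 1.1223], [0.0, 0.0, 0.0, 1.0]]}
side {'fx': 466.7576, 'fy': 466.7576, 'cx': 322.813, 'cy': 201.1324, 'dist': [-0.027, 0.0, 0.0, 0.0, 0.0], 'cam_to_world': [[-0.976, -0.1548, 0.1535, 0.3775], [-0.217, 0.6238, -0.7508, 0.9954], [0.0205, -0.7661, -0.6424, 0.9097], [0.0, 0.0, 0.0, 1.0]]}
wrist {'fx': 291.417, 'fy': 291.417, 'cx': 324.4822, 'cy': 201.3331, 'dist': [-0.0486, 0.0, 0.0, 0.0, 0.0], 'cam_to_world': [[-0.3825, -0.8802, -0.281, 0.3308], [-0.924, 0.3647, 0.1152, 0.5947], [0.0011, 0.3037, -0.9528, 0.3729], [0.0, 0.0, 0.0, 1.0]]}
```

View pics/scene0.png

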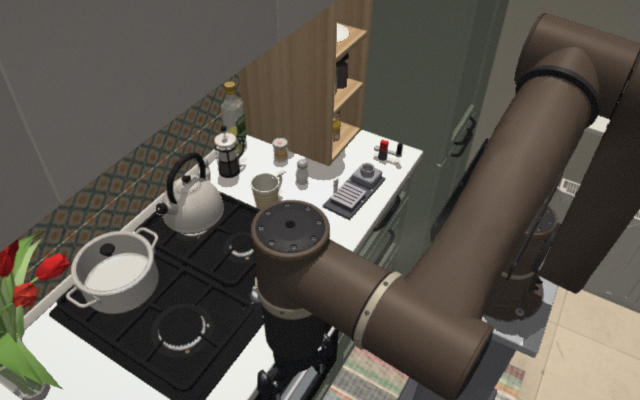

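View pics/side0.png

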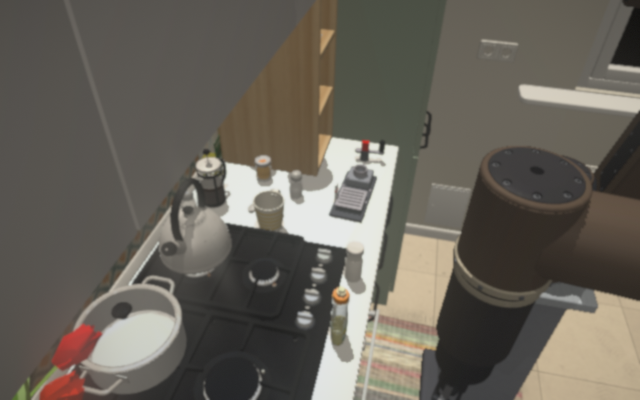

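The scene picture shows the crank (hub about (384,150), knob about (400,150)) and the rest's collar at about (367,170). The side picture shows the hub at about (365,147), the knob at about (381,147) and the collar at about (361,173). I'll enlarge both.

```bash
cat > h.py <<'E'
from cell import bot, imaging
import cv2,numpy as np
from scipy.spatial.transform import Rotation as R
def ray(i,p):
    K=np.array([[i['fx'],0,i['cx']],[0,i['fy'],i['cy']],[0,0,1]])
    u=cv2.undistortPoints(np.array([[p]],float),K,np.array(i['dist']))[0,0]
    T=np.array(i['cam_to_world']); return T[:3,3],T[:3,:3]@np.r_[u,1]
def atz(i,p,z):
    o,d=ray(i,p); return o+d*(z-o[2])/d[2]
def proj(i,P):
    K=np.array([[i['fx'],0,i['cx']],[0,i['fy'],i['cy']],[0,0,1]])
    W=np.linalg.inv(np.array(i['cam_to_world']))
    return cv2.projectPoints(np.atleast_2d(P).astype(float),cv2.Rodrigues(W[:3,:3])[0],W[:3,3],K,np.array(i['dist']))[0][:,0]
def state():
    s=bot.state(); Rm=R.from_rotvec(s['tool_rot']).as_matrix()
    print('t',round(s['clock'],2),'pos',s['eef_pos'].round(4),'x',Rm[:,0].round(3),'z',Rm[:,2].round(3),'F',s['ft_force'].round(1),'T',s['torque'].round(2),'gap',round(s['finger_gap'],4),'q',s['joint_pos'].round(3))
    return s,Rm
E
python3 - <<'E'
from h import *
a=cv2.imread('pics/scene0.png')[130:220,320:430]; b=cv2.imread('pics/side0.png')[130:220,310:420]
cv2.imwrite('pics/crop0.png',np.vstack([cv2.resize(x,None,fx=3.3*1,fy=3.3,interpolation=cv2.INTER_CUBIC) for x in (a,b)]))
for n,pts in (('scene',[((384,150),.056),((400,150),.058),((367,168),.058)]),('side',[((365,147),.056),((381,147),.058),((361,171),.058)])):
    i=imaging.camera_info(n)
    for p,z in pts: print(n,p,atz(i,p,z).round(3))
state()
E
```

```text
scene (384, 150) [ 0.494 -0.299  0.056]
scene (400, 150) [ 0.447 -0.325  0.058]
scene (367, 168) [ 0.501 -0.185  0.058]
side (365, 147) [ 0.506 -0.309  0.056]
side (381, 147) [ 0.454 -0.319  0.058]
side (361, 171) [ 0.498 -0.17   0.058]
t 0.15 pos [0.2583 0.6232 0.2306] x [ 0.924 -0.383  0.   ] z [-0.    -0.001 -1.   ] F [-0.7 -1.4 -0.2] T [ 0.02  0.01 -0.02] gap 0.0854 q [ 1.466  0.359  0.011 -0.    -1.224 -0.288]
```

View pics/crop0.png

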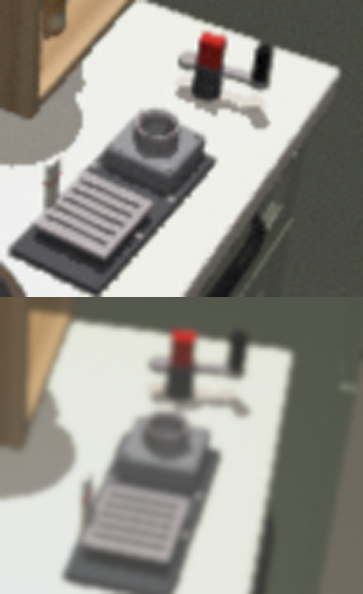

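Run:
```python
from h import *
i=imaging.camera_info('scene');j=imaging.camera_info('side')
print('cab',atz(i,(330,160),0),atz(j,(318,174),0),'edge',atz(i,(422,152),0),atz(j,(398,148),0))
# crop coords -> full
s=lambda p:(320+p[0]/3.3,130+p[1]/3.3); d=lambda p:(310+p[0]/3.3,130+(p[1]-297)/3.3)
for a,p,z in (('hubtop',(212,37),.072),('knobtop',(264,46),.078),('foot',(206,93),0),('collar',(157,120),.058),('plateL',(90,212),.03)): print(a,atz(i,s(p),z).round(3))
for a,p,z in (('hubtop',(183,334),.072),('knobtop',(238,335),.078),('foot',(180,396),0),('collar',(166,424),.058),('plate',(135,520),.03)): print(a,atz(j,d(p),z).round(3))
```

```text
cab [ 0.65419782 -0.21992931  0.        ] [ 0.6399075  -0.19845262  0.        ] edge [ 0.3995805  -0.42615916  0.        ] [ 0.40011611 -0.41737724  0.        ]
hubtop [ 0.506 -0.324  0.072]
knobtop [ 0.452 -0.33   0.078]
foot [ 0.504 -0.322  0.   ]
collar [ 0.503 -0.193  0.058]
plateL [ 0.51  -0.071  0.03 ]
hubtop [ 0.507 -0.319  0.072]
knobtop [ 0.453 -0.322  0.078]
foot [ 0.504 -0.315  0.   ]
collar [ 0.502 -0.182  0.058]
plate [ 0.51  -0.069  0.03 ]
```

Request:
move_arm:
  delta_pos:
    - [0.423,0.337,-0.03]
    - [0.423,0.337,-0.03]
    - [0.423,0.337,-0.03]
    - [0.423,0.337,-0.03]
    - [0.423,0.337,-0.03]
    - [0.423,0.337,-0.03]
    - [0.423,0.337,-0.03]
    - [0.423,0.337,-0.03]
    - [0.423,0.337,-0.03]
    - [0.423,0.337,-0.03]
    - [0.423,0.337,-0.03]
    - [0.534,0.735,-0.03]
    - [0.534,0.735,-0.03]
    - [0.534,0.735,-0.03]
    - [0.534,0.735,-0.03]
    - [0.534,0.735,-0.03]
    - [0.534,0.735,-0.03]
    - [0.534,0.735,-0.03]
    - [0.534,0.735,-0.03]
    - [0.534,0.735,-0.03]
  turn:
    - [0,0,-0.497]
    - [0,0,-0.497]
    - [0,0,-0.497]
    - [0,0,-0.497]
    - [0,0,-0.497]
    - [0,0,-0.497]
    - [0,0,-0.497]
    - [0,0,-0.497]
    - [0,0,-0.497]
    - [0,0,-0.497]
    - [0,0,-0.497]
    - [0,0,-0.497]
    - [0,0,-0.497]
    - [0,0,-0.497]
    - [0,0,-0.497]
    - [0,0,-0.497]
    - [0,0,-0.497]
    - [0,0,-0.497]
    - [0,0,-0.497]
    - [0,0,-0.497]
  jaw: [0,0,0,0,0,0,0,0,0,0,0,0,0,0,0,0,0,0,0,0]

```text
clock: 1.82
eef_pos: [0.4718, -0.1537, 0.2605]
tool_rot: [-3.137, -0.164, -0.001]
ft_force: [0.6, 0.8, -0.0]
finger_gap: 0.0856
```

Run:
```python
from h import *
state()
```

```text
t 1.82 pos [ 0.4718 -0.1537  0.2605] x [0.995 0.104 0.001] z [ 0.001  0.    -1.   ] F [ 0.6  0.8 -0. ] T [ 0.06 -0.16  0.  ] gap 0.0856 q [ 0.082  0.041 -0.325 -0.    -1.204  1.594]
```

Request:
move_arm:
  delta_pos:
    - [0.0,0.086,0.0]
    - [0.0,0.086,0.0]
    - [0.0,0.086,0.0]
    - [0.0,0.086,0.0]
    - [0.0,0.086,0.0]
  turn:
    - [0,0,0]
    - [0,0,0]
    - [0,0,0]
    - [0,0,0]
    - [0,0,0]
  jaw: [0,0,0,0,0]

```text
clock: 2.23
eef_pos: [0.481, -0.2375, 0.2597]
tool_rot: [-3.137, -0.161, 0.002]
ft_force: [-0.4, 1.2, -0.6]
finger_gap: 0.0852
```

Run:
```python
from h import *
state()
i=imaging.camera_info('wrist'); im=imaging.capture('wrist'); cv2.imwrite('pics/w1.png',im)
import pickle; pickle.dump(i,open('w1.pkl','wb'))
hs=cv2.cvtColor(im,cv2.COLOR_BGR2HSV)
m=(((hs[...,0]<8)|(hs[...,0]>172))&(hs[...,1]>150)&(hs[...,2]>60)).astype(np.uint8)
n,l,st,c=cv2.connectedComponentsWithStats(m)
for k in range(1,n):
    if st[k,4]>15: print(st[k],c[k])
```

```text
t 2.23 pos [ 0.481  -0.2375  0.2597] x [ 0.995  0.102 -0.001] z [-0.001  0.    -1.   ] F [-0.4  1.2 -0.6] T [0.01 0.05 0.02] gap 0.0852 q [-0.093  0.113 -0.248 -0.    -1.211  1.767]
[391 150  18  25 340] [399.42352941 162.22058824]
```

View pics/w1.png

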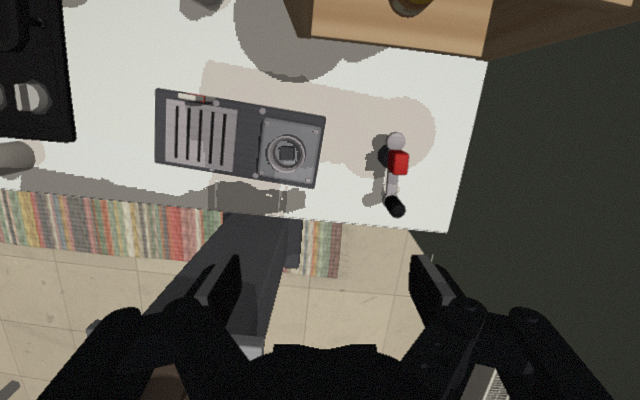

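The wrist picture shows the collar at about (287,152) with the square spindle end in it, the red hub at (399,162) and the black knob at (396,207). I'll crop and enlarge it.

Run:
```python
from h import *
im=cv2.imread('pics/w1.png')
a=cv2.resize(im[125:180,255:320],None,fx=8,fy=8,interpolation=cv2.INTER_CUBIC)
b=cv2.resize(im[125:225,375:425],None,fx=4.4,fy=4.4,interpolation=cv2.INTER_CUBIC)
a=cv2.convertScaleAbs(a,alpha=1.5)
print(a.shape,b.shape)
cv2.imwrite('pics/w1c.png',np.hstack([a,b]))
```

```text
(440, 520, 3) (440, 220, 3)
```

View pics/w1c.png

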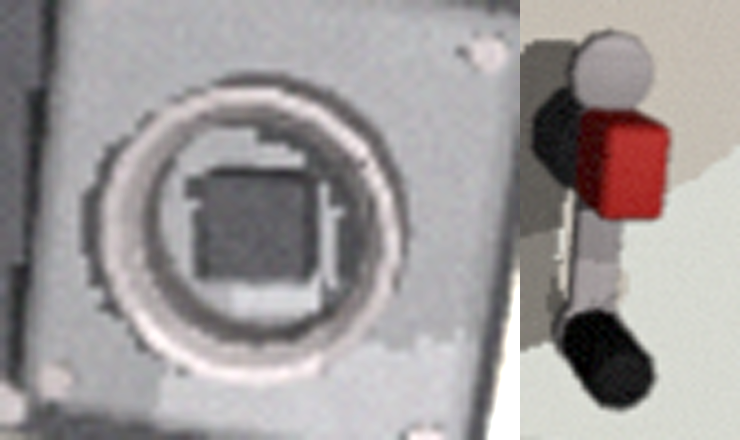

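Run:
```python
from h import *
import pickle; i=pickle.load(open('w1.pkl','rb'))
A=lambda p:(255+(p[0]+.5)/8-.5,125+(p[1]+.5)/8-.5); B=lambda p:(375+(p[0]-520)/4.4,125+p[1]/4.4)
c=[atz(i,A(p),.049)[:2] for p in ((207,170),(318,172),(312,278),(195,280))]
for k in range(4):
    e=c[(k+1)%4]-c[k]; print('edge',np.hypot(*e).round(4),(np.degrees(np.arctan2(e[1],e[0]))%90).round(1))
print('spindle',np.mean(c,0))
r=[atz(i,A(p),.058)[:2] for p in ((100,225),(404,225),(250,76),(250,383))]; print('rim',np.mean(r,0),np.ptp(r,0))
for n,p,z in (('knobtop',(624,377),.078),('hubtop',(640,167),.072),('hubT_r',(668,130),.072),('hubT_rb',(660,217),.072),('tail',(610,70),.038)): print(n,atz(i,B(p),z).round(4))
# reprojection check
for P in ((.503,-.188,.058),): print(proj(i,P))
```

```text
edge 0.0167 4.7
edge 0.0161 0.9
edge 0.0179 6.8
edge 0.0168 87.2
spindle [ 0.50354503 -0.18812263]
rim [ 0.50437226 -0.18814979] [0.04524381 0.04468129]
knobtop [ 0.4535 -0.3274  0.078 ]
hubtop [ 0.5092 -0.323   0.072 ]
hubT_r [ 0.5195 -0.3285  0.072 ]
hubT_rb [ 0.4967 -0.3307  0.072 ]
tail [ 0.5303 -0.3193  0.038 ]
[[285.71939594 154.28442249]]
```

Request:
move_arm:
  delta_pos:
    - [0.018,0.087,0.0]
    - [0.018,0.087,0.0]
    - [0.018,0.087,0.11]
    - [0.018,0.087,0.11]
    - [0.018,0.087,0.11]
    - [0.018,0.087,0.11]
    - [0.018,0.087,0.11]
  turn:
    - [0,0,0.015]
    - [0,0,0.015]
    - [0,0,0.015]
    - [0,0,0.015]
    - [0,0,0.015]
    - [0,0,0.015]
    - [0,0,0.015]
  jaw: [0,0,0,0,0,0,0]

```text
clock: 2.87
eef_pos: [0.5083, -0.3206, 0.1499]
tool_rot: [-3.138, -0.144, 0.004]
ft_force: [0.3, 0.4, 1.8]
finger_gap: 0.0853
```

Run:
```python
from h import *
s,Rm=state()
i=imaging.camera_info('wrist'); im=imaging.capture('wrist')
import pickle; pickle.dump(i,open('w2.pkl','wb'))
cv2.imwrite('pics/w2.png',im)
P=s['eef_pos']+Rm[:,2]*0.107-Rm[:,2]*0
print('tcp->',proj(i,[[P[0],P[1],.072]]))
```

```text
t 2.87 pos [ 0.5083 -0.3206  0.1499] x [ 0.996  0.091 -0.003] z [-0.003  0.    -1.   ] F [0.3 0.4 1.8] T [-0.09 -0.08 -0.  ] gap 0.0853 q [-0.238  0.304 -0.265  0.    -1.005  1.9  ]
tcp-> [[325.71434013 211.24833887]]
```

View pics/w2.png

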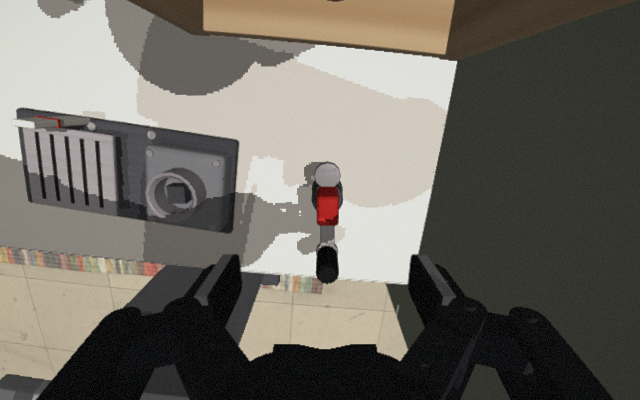

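The hub block is at about (328,210) and the knob top at about (327,270), so they line up with the tool axis. I'll descend and grasp.

Request:
move_arm:
  delta_pos:
    - [0.0,0.002,0.03]
    - [0.0,0.002,0.07]
    - [0.0,0.002,0.107]
    - [0.0,0.002,0.107]
    - [0.0,0.002,0.107]
    - [0.0,0.002,0.107]
    - [0.0,0.002,0.107]
    - [0.0,0.002,0.107]
    - [0.0,0.002,0.107]
    - [0.0,0.002,0.107]
    - [0.0,0.002,0.107]
    - [0.0,0.002,0.107]
    - [0.0,0.002,0.107]
  turn:
    - [0,0,0]
    - [0,0,0]
    - [0,0,0]
    - [0,0,0]
    - [0,0,0]
    - [0,0,0]
    - [0,0,0]
    - [0,0,0]
    - [0,0,0]
    - [0,0,0]
    - [0,0,0]
    - [0,0,0]
    - [0,0,0]
  jaw: [0,0,0,0,0,0.5,1,1,1,1,1,1,1]

```text
clock: 4.0
eef_pos: [0.5091, -0.3242, 0.0443]
tool_rot: [3.138, 0.141, 0.002]
ft_force: [-1.3, 1.7, 7.3]
finger_gap: 0.017
```

Run:
```python
from h import *
state()
```

```text
t 4.0 pos [ 0.5091 -0.3242  0.0443] x [0.996 0.089 0.001] z [ 0.001 -0.001 -1.   ] F [-1.3  1.7  7.3] T [0.56 0.4  0.01] gap 0.017 q [-0.243  0.422 -0.371  0.    -0.777  1.904]
```

Request:
move_arm:
  delta_pos:
    - [0,0,-0.03]
    - [0,0,-0.06]
    - [0,0,-0.09]
    - [0.007,-0.136,-0.09]
    - [0.007,-0.136,-0.09]
    - [0.007,-0.136,-0.09]
    - [0.007,-0.136,-0.09]
    - [0.007,-0.136,-0.09]
    - [0.007,-0.136,-0.09]
    - [0.007,-0.136,-0.09]
    - [0.007,-0.136,-0.09]
    - [0.007,-0.136,-0.09]
    - [0.007,-0.136,-0.09]
  turn:
    - [0,0,0]
    - [0,0,0]
    - [0,0,0]
    - [0,0,-0.737]
    - [0,0,-0.737]
    - [0,0,-0.737]
    - [0,0,-0.737]
    - [0,0,-0.737]
    - [0,0,-0.737]
    - [0,0,-0.737]
    - [0,0,-0.737]
    - [0,0,-0.737]
    - [0,0,-0.737]
  jaw: [1,1,1,1,1,1,1,1,1,1,1,1,1]

```text
clock: 5.08
eef_pos: [0.5033, -0.1882, 0.1331]
tool_rot: [-2.879, -1.256, 0.001]
ft_force: [-0.5, 0.2, -3.0]
finger_gap: 0.0171
```

Run:
```python
from h import *
s,Rm=state()
i=imaging.camera_info('wrist'); im=imaging.capture('wrist')
import pickle; pickle.dump(i,open('w3.pkl','wb'))
cv2.imwrite('pics/w3.png',im)
sc=imaging.capture('scene'); sd=imaging.capture('side')
cv2.imwrite('pics/sc3.png',sc);cv2.imwrite('pics/sd3.png',sd)
print(proj(i,[[.504,-.188,.058],s['eef_pos']]))
c=im[100:250,225:425]
out=np.vstack([cv2.resize(c,None,fx=3,fy=3,interpolation=cv2.INTER_CUBIC)])
o2=np.hstack([cv2.resize(x,(300,250),interpolation=cv2.INTER_CUBIC) for x in (sc[110:210,320:440],sd[110:210,300:420])])
cv2.imwrite('pics/m3.png',np.vstack([out,o2])[:, :][:600] if 0 else np.hstack([cv2.resize(out,(500,375)),cv2.resize(o2,(300,125))]) if 0 else out)
cv2.imwrite('pics/o3.png',o2)
```

```text
t 5.08 pos [ 0.5033 -0.1882  0.1331] x [ 0.68   0.733 -0.   ] z [-0.  0. -1.] F [-0.5  0.2 -3. ] T [ 0.    0.06 -0.02] gap 0.0171 q [ 0.007  0.221 -0.425 -0.    -0.925  2.387]
[[325.33229452 212.1997569 ]
 [324.73310634 259.61566043]]
```

View pics/m3.png

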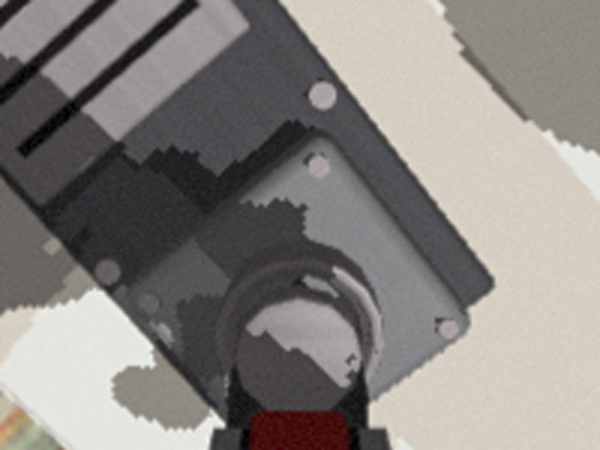

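The collar ring is centred on the hub's lateral line (crop x≈300), and the hub is held upright. I'll lower it gently into the mouth.

Request:
move_arm:
  delta_pos:
    - [0,0,0.012]
    - [0,0,0.022]
    - [0,0,0.028]
    - [0,0,0.031]
    - [0,0,0.034]
    - [0,0,0.036]
    - [0,0,0.037]
    - [0,0,0.037]
  turn:
    - [0,0,0]
    - [0,0,0]
    - [0,0,0]
    - [0,0,0]
    - [0,0,0]
    - [0,0,0]
    - [0,0,0]
    - [0,0,0]
  jaw: [1,1,1,1,1,1,1,1]

```text
clock: 5.9
eef_pos: [0.5035, -0.1879, 0.0963]
tool_rot: [2.877, 1.261, 0.0]
ft_force: [0.2, 0.2, -2.5]
finger_gap: 0.0167
```

```bash
python3 -c "
from h import *
state()"
```

```text
t 5.9 pos [ 0.5035 -0.1879  0.0963] x [ 0.678  0.735 -0.   ] z [ 0. -0. -1.] F [ 0.2  0.2 -2.5] T [ 0.01 -0.04  0.01] gap 0.0167 q [ 0.008  0.264 -0.468  0.    -0.839  2.389]
```

Request:
move_arm:
  delta_pos:
    - [0,0,0.001]
    - [0,0,0.002]
    - [0,0,0.003]
    - [0,0,0.004]
    - [0,0,0.005]
    - [0,0,0.005]
  turn:
    - [0,0,0]
    - [0,0,0]
    - [0,0,0]
    - [0,0,0]
    - [0,0,0]
    - [0,0,0]
  jaw: [1,1,1,1,1,1]

```text
clock: 6.4
eef_pos: [0.5033, -0.1879, 0.0911]
tool_rot: [-2.877, -1.261, 0.0]
ft_force: [-0.1, -0.3, -1.1]
finger_gap: 0.017
```

```bash
python3 -c "
from h import *
state()"
```

```text
t 6.4 pos [ 0.5033 -0.1879  0.0911] x [ 0.678  0.735 -0.   ] z [-0.  0. -1.] F [-0.1 -0.3 -1.1] T [-0.04  0.04 -0.08] gap 0.017 q [ 0.008  0.271 -0.474 -0.    -0.827  2.389]
```

Request:
move_arm:
  delta_pos:
    - [0,0,0.001]
    - [0,0,0.002]
    - [0,0,0.003]
    - [0,0,0.003]
    - [0,0,0.003]
  turn:
    - [0,0,0]
    - [0,0,0]
    - [0,0,0]
    - [0,0,0]
    - [0,0,0]
  jaw: [1,1,1,1,1]

```text
clock: 6.82
eef_pos: [0.5034, -0.1879, 0.0882]
tool_rot: [-2.877, -1.261, 0.0]
ft_force: [-0.1, 0.1, -1.5]
finger_gap: 0.0171
```

```bash
python3 -c "
from h import *
state()"
```

```text
t 6.82 pos [ 0.5034 -0.1879  0.0882] x [ 0.678  0.735 -0.   ] z [-0. -0. -1.] F [-0.1  0.1 -1.5] T [ 0.03 -0.05 -0.06] gap 0.0171 q [ 0.008  0.275 -0.477  0.    -0.82   2.389]
```

No contact force with the foot about 5 mm past the spindle end, so the flats appear to have engaged. I'll continue down.

Request:
move_arm:
  delta_pos:
    - [0,0,0.001]
    - [0,0,0.002]
    - [0,0,0.003]
    - [0,0,0.004]
    - [0,0,0.005]
    - [0,0,0.006]
    - [0,0,0.007]
    - [0,0,0.007]
  turn:
    - [0,0,0]
    - [0,0,0]
    - [0,0,0]
    - [0,0,0]
    - [0,0,0]
    - [0,0,0]
    - [0,0,0]
    - [0,0,0]
  jaw: [1,1,1,1,1,1,1,1]

```text
clock: 7.48
eef_pos: [0.5033, -0.1879, 0.081]
tool_rot: [-2.877, -1.261, 0.001]
ft_force: [0.1, -0.2, -2.0]
finger_gap: 0.0172
```

```bash
python3 -c "
from h import *
state()"
```

```text
t 7.48 pos [ 0.5033 -0.1879  0.081 ] x [ 0.678  0.735 -0.   ] z [-0.  0. -1.] F [ 0.1 -0.2 -2. ] T [0.01 0.06 0.04] gap 0.0172 q [ 0.008  0.284 -0.484 -0.    -0.803  2.389]
```

Request:
move_arm:
  delta_pos:
    - [0,0,0.0005]
    - [0,0,0.001]
    - [0,0,0.0015]
    - [0,0,0.002]
    - [0,0,0.002]
  turn:
    - [0,0,0]
    - [0,0,0]
    - [0,0,0]
    - [0,0,0]
    - [0,0,0]
  jaw: [1,1,1,1,1]

```text
clock: 7.9
eef_pos: [0.5036, -0.1879, 0.0803]
tool_rot: [2.877, 1.262, 0.001]
ft_force: [-3.9, 2.2, 9.2]
finger_gap: 0.0172
```

```bash
python3 -c "
from h import *
state()"
```

```text
t 7.9 pos [ 0.5036 -0.1879  0.0803] x [0.677 0.736 0.   ] z [ 0. -0. -1.] F [-3.9  2.2  9.2] T [ 0.79  1.34 -0.04] gap 0.0172 q [ 0.008  0.285 -0.485  0.    -0.8    2.389]
```

Request:
move_arm:
  delta_pos:
    - [0,0,-0.001]
    - [0,0,-0.001]
    - [0,0,-0.001]
    - [0,0,-0.001]
    - [0,0,-0.001]
    - [0,0,-0.001]
    - [0,0,-0.001]
    - [0,0,-0.001]
    - [0,0,-0.001]
  turn:
    - [0,0,0]
    - [0,0,0.06]
    - [0,0,0.14]
    - [0,0,0.22]
    - [0,0,0.3]
    - [0,0,0.38]
    - [0,0,0.46]
    - [0,0,0.54]
    - [0,0,0.6]
  jaw: [1,1,1,1,1,1,1,1,1]

```text
clock: 8.65
eef_pos: [0.5041, -0.1888, 0.0806]
tool_rot: [3.121, 0.349, 0.001]
ft_force: [0.6, -5.6, -2.8]
finger_gap: 0.0169
```

```bash
python3 -c "
from h import *
state()"
```

```text
t 8.65 pos [ 0.5041 -0.1888  0.0806] x [0.975 0.221 0.001] z [ 0.001 -0.001 -1.   ] F [ 0.6 -5.6 -2.8] T [-2.55 -0.44  0.05] gap 0.0169 q [ 0.007  0.285 -0.484  0.002 -0.8    1.785]
```

Request:
move_arm:
  delta_pos:
    - [0,0,0]
    - [0,0,0]
    - [0,0,0]
    - [0,0,0]
    - [0,0,0]
    - [0,0,0]
    - [0,0,0]
    - [0,0,0]
    - [0,0,0]
    - [0,0,0]
    - [0,0,0]
    - [0,0,0]
    - [0,0,0]
    - [0,0,0]
    - [0,0,0]
    - [0,0,0]
    - [0,0,0]
    - [0,0,0]
    - [0,0,0]
    - [0,0,0]
  turn:
    - [0,0,0.1]
    - [0,0,0.2]
    - [0,0,0.3]
    - [0,0,0.4]
    - [0,0,0.5]
    - [0,0,0.6]
    - [0,0,0.7]
    - [0,0,0.8]
    - [0,0,0.9]
    - [0,0,1.0]
    - [0,0,1.1]
    - [0,0,1.2]
    - [0,0,1.3]
    - [0,0,1.4]
    - [0,0,1.5]
    - [0,0,1.6]
    - [0,0,1.7]
    - [0,0,1.8]
    - [0,0,1.9]
    - [0,0,2.0]
  jaw: [1,1,1,1,1,1,1,1,1,1,1,1,1,1,1,1,1,1,1,1]

```text
clock: 10.32
eef_pos: [0.5022, -0.1898, 0.0805]
tool_rot: [1.977, -2.437, 0.0]
ft_force: [-4.3, -10.8, 1.8]
finger_gap: 0.017
```

Run:
```python
from h import *
s,Rm=state()
for n in ('wrist','scene','side'):
    im=imaging.capture(n); cv2.imwrite(f'pics/{n}4.png',im)
import pickle; pickle.dump(imaging.camera_info('wrist'),open('w4.pkl','wb'))
a=cv2.imread('pics/scene4.png')[150:225,310:410]; b=cv2.imread('pics/side4.png')[145:220,310:410]
w=cv2.resize(cv2.imread('pics/wrist4.png'),(500,312))
o=np.vstack([cv2.resize(x,(370,278),interpolation=cv2.INTER_CUBIC) for x in (a,b)])
cv2.imwrite('pics/m4.png',np.hstack([o,cv2.resize(cv2.imread('pics/wrist4.png')[:280],(430,188)) if 0 else cv2.copyMakeBorder(cv2.resize(cv2.imread('pics/wrist4.png'),(430,269)),0,556-269,0,0,cv2.BORDER_CONSTANT)]))
```

```text
t 10.32 pos [ 0.5022 -0.1898  0.0805] x [-0.206 -0.979  0.003] z [-0.003 -0.002 -1.   ] F [ -4.3 -10.8   1.8] T [-4.4   1.54  0.2 ] gap 0.017 q [ 0.006  0.285 -0.486  0.003 -0.803 -0.216]
```

View pics/m4.png

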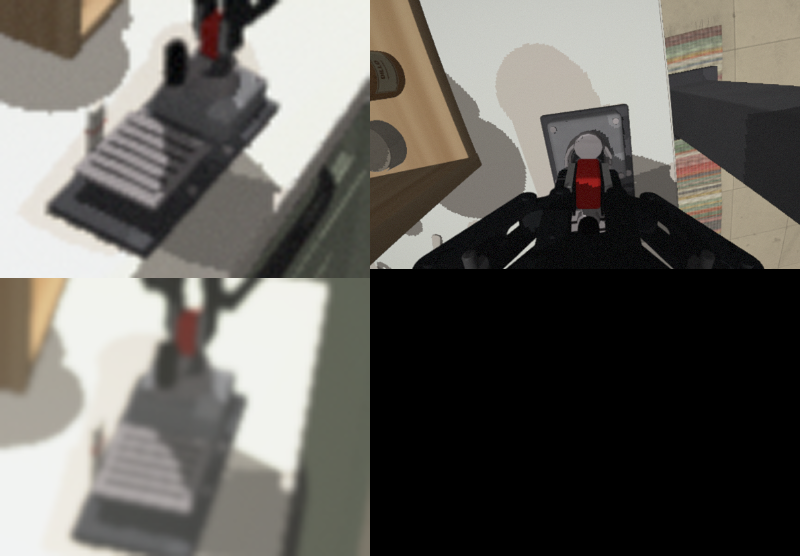

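The plate is rising. The scene shows it clearly higher over its shadow, and the crank is still upright. I'll wind on with a small axis correction.

Request:
move_arm:
  delta_pos:
    - [0.001,0.001,0]
    - [0.002,0.001,0]
    - [0.003,0.001,0]
    - [0.003,0.001,0]
    - [0.003,0.001,0]
    - [0.003,0.0015,0]
    - [0.0025,0.0015,0]
    - [0.0025,0.002,0]
    - [0.0025,0.002,0]
    - [0.0025,0.002,0]
    - [0.002,0.002,0]
    - [0.002,0.002,0]
    - [0.002,0.002,0]
    - [0.0015,0.002,0]
    - [0.0015,0.002,0]
    - [0.001,0.002,0]
    - [0.001,0.002,0]
    - [0.001,0.002,0]
  turn:
    - [0,0,0.05]
    - [0,0,0.15]
    - [0,0,0.25]
    - [0,0,0.35]
    - [0,0,0.45]
    - [0,0,0.55]
    - [0,0,0.65]
    - [0,0,0.75]
    - [0,0,0.85]
    - [0,0,0.95]
    - [0,0,1.05]
    - [0,0,1.15]
    - [0,0,1.25]
    - [0,0,1.35]
    - [0,0,1.45]
    - [0,0,1.55]
    - [0,0,1.65]
    - [0,0,1.65]
  jaw: [1,1,1,1,1,1,1,1,1,1,1,1,1,1,1,1,1,1]

```text
clock: 11.97
eef_pos: [0.501, -0.1886, 0.0804]
tool_rot: [-0.448, -3.109, 0.0]
ft_force: [-1.6, -0.5, 1.2]
finger_gap: 0.0169
```

```bash
python3 -c "
from h import *
state()"
```

```text
t 11.97 pos [ 0.501  -0.1886  0.0804] x [-0.959  0.283  0.   ] z [-0. -0. -1.] F [-1.6 -0.5  1.2] T [-0.13  0.68 -0.  ] gap 0.0169 q [ 0.007  0.282 -0.489  0.    -0.8   -1.864]
```

Request:
move_arm:
  delta_pos:
    - [0,0,0]
    - [0,0,0]
    - [0,0,0]
    - [0,0,0]
    - [0,0,0]
    - [0,0,0]
    - [0,0,-0.03]
    - [0,0,-0.06]
    - [0.048,0.105,-0.06]
    - [0.048,0.105,-0.06]
    - [0.048,0.105,-0.06]
    - [0.048,0.105,-0.06]
    - [0.048,0.105,-0.06]
    - [0.048,0.105,-0.06]
    - [0.048,0.105,-0.06]
  turn:
    - [0,0,0]
    - [0,0,0]
    - [0,0,0]
    - [0,0,0]
    - [0,0,0]
    - [0,0,0]
    - [0,0,0]
    - [0,0,0]
    - [0,0,-0.22]
    - [0,0,-0.22]
    - [0,0,-0.22]
    - [0,0,-0.22]
    - [0,0,-0.22]
    - [0,0,-0.22]
    - [0,0,-0.22]
  jaw: [0.5,0,0,0,0,0,0,0,0,0,0,0,0,0,0]

```text
clock: 13.22
eef_pos: [0.4845, -0.0748, 0.1402]
tool_rot: [-0.099, -3.14, 0.0]
ft_force: [-0.3, 0.5, 0.4]
finger_gap: 0.0856
```

Run:
```python
from h import *
state(); import pickle
i=imaging.camera_info('wrist'); im=imaging.capture('wrist'); cv2.imwrite('pics/w5.png',im); pickle.dump(i,open('w5.pkl','wb'))
cv2.imwrite('pics/w5v.png',cv2.resize(im,(800,500),interpolation=cv2.INTER_CUBIC))
```

```text
t 13.22 pos [ 0.4845 -0.0748  0.1402] x [-0.998  0.063  0.   ] z [-0. -0. -1.] F [-0.3  0.5  0.4] T [-0.04  0.04 -0.  ] gap 0.0856 q [ 0.249  0.138 -0.514  0.    -0.919 -1.882]
```

View pics/w5v.png

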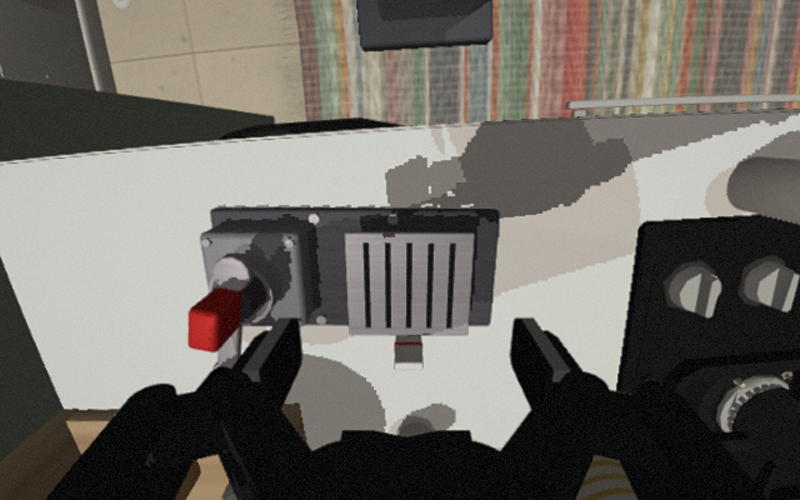

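The plate top runs from about (346,233) to (474,335) in the 1.25x view. The red line on the post is at (408,345), just behind the plate's back edge, and the crank is still seated. I'll tilt for a flatter look and compare the heights.

Request:
move_arm:
  delta_pos:
    - [0,0,0]
    - [0,0,0.01]
    - [0,0,0.02]
    - [0,0,0.028]
    - [0,0,0.028]
    - [0,0,0.028]
    - [0,0,0.028]
  turn:
    - [0,-0.1,0]
    - [0,-0.2,0]
    - [0,-0.3,0]
    - [0,-0.4,0]
    - [0,-0.45,0]
    - [0,-0.45,0]
    - [0,-0.45,0]
  jaw: [0,0,0,0,0,0,0]

```text
clock: 13.85
eef_pos: [0.4932, -0.0846, 0.1298]
tool_rot: [0.081, 2.723, 0.011]
ft_force: [-0.7, -0.1, 0.2]
finger_gap: 0.085
```

Run:
```python
from h import *
state(); import pickle
i=imaging.camera_info('wrist'); im=imaging.capture('wrist'); cv2.imwrite('pics/w6.png',im); pickle.dump(i,open('w6.pkl','wb'))
p=proj(i,[.55,-.075,.046])[0]; print(p)
c=[im[170:270,250:410], cv2.imread('pics/w5.png')[175:300,250:410]]
cv2.imwrite('pics/w6v.png',np.hstack([cv2.resize(c[0],None,fx=2.5,fy=6,interpolation=cv2.INTER_CUBIC),cv2.resize(c[1],None,fx=2.5,fy=4.8,interpolation=cv2.INTER_CUBIC)]))
```

```text
t 13.85 pos [ 0.4932 -0.0846  0.1298] x [-0.912  0.059 -0.405] z [ 0.406 -0.005 -0.914] F [-0.7 -0.1  0.2] T [-0.06  1.4  -0.02] gap 0.085 q [ 0.261 -0.052 -1.016  0.499 -0.23  -2.358]
[335.57950653 220.20944954]
```

View pics/w6v.png

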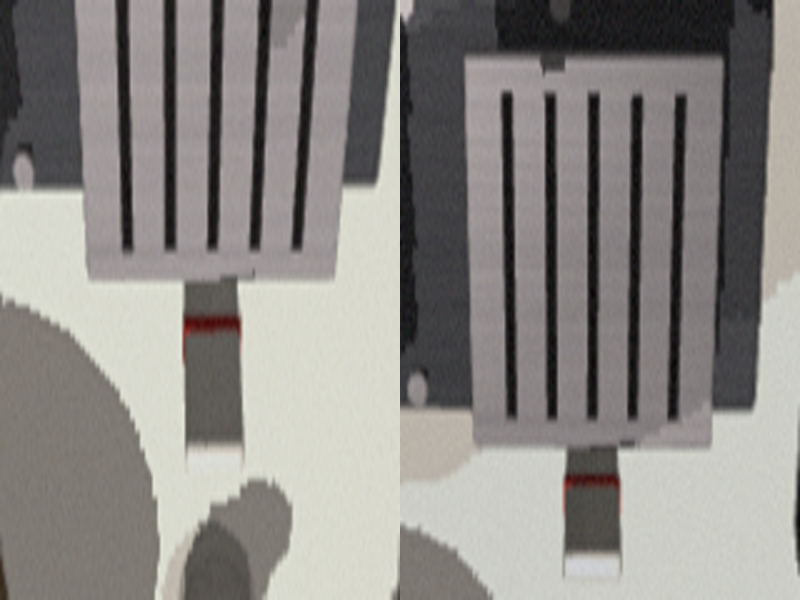

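Run:
```python
from h import *
import pickle
from scipy.optimize import least_squares
V={}
for n,c,r0,r1 in (('5',326.8,255,290),('6',334.8,205,240)):
    im=cv2.imread(f'pics/w{n}.png').astype(float); i=pickle.load(open(f'w{n}.pkl','rb')); c=int(round(c))
    g=im[r0:r1,c-6:c+6].mean(1); 
    red=g[:,2]-g[:,:2].mean(1); gray=g.mean(1)
    b=np.clip(red-np.median(red)-15,0,None); line=(b*np.arange(r0,r1)).sum()/b.sum()
    k=int(line)-r0-2
    print(n,'line',line,'width(rows)',(b>0).sum()); print(np.c_[np.arange(r0,r1),gray,red].round(0).astype(int).tolist())
    V[n]=(i,c,line)
print([np.round(np.array(V[k][0]['cam_to_world'])[:3,3],4) for k in V])
```

```text
5 line 274.6170403587444 width(rows) 3
[[255, 95, 4], [256, 94, 4], [257, 94, 4], [258, 95, 4], [259, 94, 4], [260, 95, 4], [261, 98, 4], [262, 112, 5], [263, 128, 6], [264, 131, 5], [265, 134, 5], [266, 134, 6], [267, 119, 5], [268, 80, 4], [269, 73, 4], [270, 74, 4], [271, 74, 4], [272, 74, 4], [273, 63, 12], [274, 36, 40], [275, 45, 43], [276, 66, 22], [277, 74, 5], [278, 76, 4], [279, 75, 4], [280, 75, 4], [281, 75, 5], [282, 75, 5], [283, 75, 4], [284, 75, 5], [285, 76, 5], [286, 75, 5], [287, 75, 5], [288, 74, 5], [289, 92, 7]]
6 line 223.5907873594001 width(rows) 4
[[205, 107, 5], [206, 107, 5], [207, 110, 5], [208, 111, 6], [209, 112, 5], [210, 111, 5], [211, 124, 5], [212, 149, 6], [213, 155, 6], [214, 158, 6], [215, 154, 7], [216, 131, 6], [217, 92, 6], [218, 89, 6], [219, 89, 6], [220, 89, 6], [221, 87, 6], [222, 68, 22], [223, 37, 57], [224, 46, 54], [225, 78, 28], [226, 91, 6], [227, 92, 5], [228, 92, 6], [229, 91, 5], [230, 91, 6], [231, 91, 6], [232, 91, 6], [233, 92, 6], [234, 91, 6], [235, 90, 6], [236, 92, 6], [237, 91, 6], [238, 92, 5], [239, 91, 6]]
[array([ 0.4081, -0.069 ,  0.2826]), array([ 0.3655, -0.0784,  0.2286])]
```

```bash
cat > tri.py <<'E'
from h import *
import pickle
from scipy.optimize import least_squares
obs=[('5',326.8,267.4,274.65),('6',334.8,216.2,223.6)]
def fit(obs,fix=None):
    I=[pickle.load(open(f'w{o[0]}.pkl','rb')) for o in obs]
    # unknown: line x, gap, h, per-view row bias
    def f(p):
        xl,g,h=p[:3]; r=[]
        for o,i,b in zip(obs,I,p[3:]):
            y=atz(i,(o[1],o[3]),.046)[1]
            q=proj(i,[[xl,y,.046],[xl-g,y,.046-h]])
            r+=[q[1,1]+b-o[2],q[0,1]+b-o[3]]
        r+=list(p[3:]*.1)
        if fix: r.append((g-fix)*5e3)
        return r
    s=least_squares(f,np.r_[.55,.005,.003,np.zeros(len(obs))],x_scale=np.r_[.01,.01,.01,np.ones(len(obs))]); print(s.x.round(4),s.cost)
if __name__=='__main__':
    fit(obs); fit(obs,.005); fit(obs,.006)
    i=pickle.load(open('w5.pkl','rb'))
    im=cv2.imread('pics/w5.png').astype(float).mean(2)
    # plate width in w5 (90 mm, top face): edges from row profiles
    W=[]
    for r in range(200,255,6):
        g=np.gradient(cv2.GaussianBlur(im[r-2:r+3].mean(0)[None],(1,1),0)[0])
        L=270+np.argmax(g[270:286]); Rr=365+np.argmin(g[365:388])
        sub=lambda k:k+0.5*(abs(g[k+1])-abs(g[k-1]))/(2*abs(g[k])-abs(g[k-1])-abs(g[k+1])+1e-9)
        l,q=sub(L),sub(Rr)
        for z in (.036,.046): W.append((z,np.linalg.norm(atz(i,(l,r),z)-atz(i,(q,r),z))))
        print(r,round(l,2),round(q,2))
    W=np.array(W); a,b=[np.median(W[W[:,0]==z,1]) for z in (.036,.046)]; print(a,b,'z for 90mm',.036+.01*(.09-a)/(b-a))
E
python3 tri.py
```

```text
[ 0.5543  0.0052  0.0042  0.0028 -0.0034] 1.0035763067621872e-07
[ 0.5543  0.005   0.0044 -0.0373  0.0017] 0.00095342591709553
[ 0.5542  0.006   0.0032  0.1482 -0.0368] 0.015328535659547423
200 275.8 378.33
206 276.12 377.8
212 276.5 377.27
218 276.69 377.07
224 276.86 376.6
230 277.21 376.39
236 277.57 375.77
242 277.63 375.27
248 278.0 375.05
254 278.45 374.23
0.0908928088575568 0.08720724076122105 z for 90mm 0.03842244569689119
```

Two views put the plate about 4 mm below the red line, with a 5 mm gap to the post. I'll straighten up, flip the wrist, regrasp and wind further.

Request:
move_arm:
  delta_pos:
    - [-0.008,0,-0.018]
    - [-0.012,0,-0.027]
    - [-0.012,0,-0.027]
    - [-0.012,0,-0.027]
    - [-0.012,0,-0.027]
    - [-0.012,0,-0.027]
    - [-0.012,0,-0.027]
  turn:
    - [0,0.1,0]
    - [0,0.2,0]
    - [0,0.3,0]
    - [0,0.4,0]
    - [0,0.418,0]
    - [0,0.418,0]
    - [0,0.418,0]
  jaw: [0,0,0,0,0,0,0]

```text
clock: 14.48
eef_pos: [0.4933, -0.0832, 0.1574]
tool_rot: [-0.084, -3.137, -0.033]
ft_force: [0.4, 0.7, -0.5]
finger_gap: 0.0856
```

Run:
```python
from h import *
s,Rm=state()
# needed to go above crank: tool x heading -16.5deg
h=np.radians(-16.5); A=np.array([.5023,-.189]); d=.0015
T=A-d*np.array([np.cos(h),np.sin(h)]) # flipped grip: TCP at same world pt as old
T=np.array([.501,-.1886])
X=np.array([np.cos(h),np.sin(h),0]);Z=np.array([0,0,-1.]);Rt=np.c_[X,np.cross(Z,X),Z]
print(Rm.T@(np.r_[T,.16]-s['eef_pos']), R.from_matrix(Rm.T@Rt).as_rotvec())
```

```text
t 14.48 pos [ 0.4933 -0.0832  0.1574] x [-0.999  0.054  0.004] z [-0.003  0.021 -1.   ] F [ 0.4  0.7 -0.5] T [-0.03  0.04 -0.02] gap 0.0856 q [ 0.209  0.139 -0.456 -0.025 -0.974 -1.819]
[-0.01330172 -0.10476604 -0.00477843] [ 0.00904622  0.02953143 -2.90703434]
```

Request:
move_arm:
  delta_pos:
    - [-0.013,-0.105,-0.005]
    - [-0.013,-0.105,-0.005]
    - [-0.013,-0.105,-0.005]
    - [-0.013,-0.105,-0.005]
    - [-0.013,-0.105,-0.005]
    - [-0.013,-0.105,-0.005]
    - [-0.013,-0.105,-0.005]
    - [-0.013,-0.105,-0.005]
    - [-0.013,-0.105,-0.005]
    - [-0.013,-0.105,-0.005]
    - [-0.013,-0.105,-0.005]
    - [-0.013,-0.105,-0.005]
    - [-0.013,-0.105,-0.005]
    - [-0.013,-0.105,-0.005]
    - [-0.013,-0.105,-0.005]
    - [-0.013,-0.105,-0.005]
    - [-0.013,-0.105,-0.005]
    - [-0.013,-0.105,-0.005]
    - [-0.013,-0.105,-0.005]
    - [-0.013,-0.105,-0.005]
  turn:
    - [0,0,-0.12]
    - [0,0,-0.24]
    - [0,0,-0.36]
    - [0,0,-0.48]
    - [0,0,-0.6]
    - [0,0,-0.72]
    - [0,0,-0.84]
    - [0,0,-0.96]
    - [0,0,-1.08]
    - [0,0,-1.2]
    - [0,0,-1.32]
    - [0,0,-1.44]
    - [0,0,-1.56]
    - [0,0,-1.68]
    - [0,0,-1.8]
    - [0,0,-1.92]
    - [0,0,-2.04]
    - [0,0,-2.16]
    - [0,0,-2.28]
    - [0,0,-2.4]
  jaw: [0,0,0,0,0,0,0,0,0,0,0,0,0,0,0,0,0,0,0,0]

```text
clock: 16.15
eef_pos: [0.4994, -0.1884, 0.1616]
tool_rot: [-2.883, 1.199, 0.012]
ft_force: [-0.0, -0.8, -0.8]
finger_gap: 0.0856
```

```bash
cat > go.py <<'E'
from h import *
import sys
def go(T,hd):
    s,Rm=state(); h=np.radians(hd)
    X=np.array([np.cos(h),np.sin(h),0]);Z=np.array([0,0,-1.]);Rt=np.c_[X,np.cross(Z,X),Z]
    print('delta',(Rm.T@(np.array(T)-s['eef_pos'])).round(4),'turn',R.from_matrix(Rm.T@Rt).as_rotvec().round(4))
if __name__=='__main__': go([float(v) for v in sys.argv[1:4]],float(sys.argv[4]))
E
python3 go.py .501 -.1886 .16 -16.5
```

```text
t 16.15 pos [ 0.4994 -0.1884  0.1616] x [ 0.705 -0.709 -0.015] z [ 0.     0.021 -1.   ] F [-0.  -0.8 -0.8] T [-0.03 -0.03  0.01] gap 0.0856 q [-0.009  0.19  -0.381 -0.025 -0.999  0.805]
delta [ 0.0013 -0.001   0.0016] turn [-0.0185  0.0107 -0.5002]
```

Request:
move_arm:
  delta_pos:
    - [0.0013,-0.001,0.0016]
    - [0.0013,-0.001,0.0016]
    - [0.0013,-0.001,0.0016]
    - [0.0013,-0.001,0.0016]
    - [0.0013,-0.001,0.0016]
    - [0.0013,-0.001,0.0016]
  turn:
    - [-0.004,0.002,-0.12]
    - [-0.008,0.005,-0.24]
    - [-0.012,0.008,-0.36]
    - [-0.0185,0.0107,-0.5]
    - [-0.0185,0.0107,-0.5]
    - [-0.0185,0.0107,-0.5]
  jaw: [0,0,0,0,0,0]

```text
clock: 16.65
eef_pos: [0.5016, -0.1888, 0.1603]
tool_rot: [3.107, -0.464, 0.0]
ft_force: [-0.7, 0.8, -0.8]
finger_gap: 0.0856
```

```bash
python3 go.py .501 -.1886 .0805 -16.5; python3 -c "
from h import *
im=imaging.capture('wrist');cv2.imwrite('pics/w7.png',im);i=imaging.camera_info('wrist')
hs=cv2.cvtColor(im,cv2.COLOR_BGR2HSV);m=((hs[...,0]<8)|(hs[...,0]>172))&(hs[...,1]>150)&(hs[...,2]>60)
n,l,st,c=cv2.connectedComponentsWithStats(m.astype(np.uint8));k=1+st[1:,4].argmax();print(st[k],cv2.minAreaRect(np.argwhere(l==k)[:,::-1].astype(np.float32)),proj(i,[[.5023,-.189,.108],[.5023,-.189,.074]]))"
```

```text
t 16.65 pos [ 0.5016 -0.1888  0.1603] x [ 0.956 -0.292  0.   ] z [ 0. -0. -1.] F [-0.7  0.8 -0.8] T [-0.02 -0.01 -0.02] gap 0.0856 q [ 0.006  0.19  -0.395  0.    -0.986  1.268]
delta [-0.0007  0.      0.0798] turn [ 0.0001 -0.0003 -0.0083]
[313 193  25  44 984] ((325.0, 214.5), (43.0, 24.0), 90.0) [[326.21737545 222.07397013]
 [326.00405924 206.86441825]]
```

Request:
move_arm:
  delta_pos:
    - [-0.0007,0,0.03]
    - [-0.0007,0,0.06]
    - [-0.0007,0,0.08]
    - [-0.0007,0,0.08]
    - [-0.0007,0,0.08]
    - [-0.0007,0,0.08]
    - [-0.0007,0,0.08]
    - [-0.0007,0,0.08]
    - [-0.0007,0,0.08]
    - [-0.0007,0,0.08]
    - [-0.0007,0,0.08]
    - [-0.0007,0,0.08]
  turn:
    - [0,0,0]
    - [0,0,0]
    - [0,0,0]
    - [0,0,0]
    - [0,0,0]
    - [0,0,0]
    - [0,0,0]
    - [0,0,0]
    - [0,0,0]
    - [0,0,0]
    - [0,0,0]
    - [0,0,0]
  jaw: [0,0,0,0,0.5,1,1,1,1,1,1,1]

```text
clock: 17.7
eef_pos: [0.5031, -0.1893, 0.0819]
tool_rot: [3.107, -0.46, 0.004]
ft_force: [-2.2, 0.1, 6.3]
finger_gap: 0.0168
```

```bash
python3 -c "
from h import *
state()"
```

```text
t 17.7 pos [ 0.5031 -0.1893  0.0819] x [ 0.957 -0.29   0.003] z [ 0.003 -0.001 -1.   ] F [-2.2  0.1  6.3] T [0.23 0.59 0.13] gap 0.0168 q [ 6.00e-03  2.81e-01 -4.86e-01  1.00e-03 -8.01e-01  1.27e+00]
```

Request:
move_arm:
  delta_pos:
    - [0,0,-0.001]
    - [0,0,-0.001]
    - [0,0,-0.001]
    - [0.0002,-0.0003,-0.001]
    - [0.0002,-0.0003,-0.001]
    - [0.0003,-0.0005,-0.001]
    - [0.0004,-0.0006,-0.001]
    - [0.0005,-0.0008,-0.001]
    - [0.0006,-0.001,-0.001]
    - [0.0007,-0.001,-0.001]
    - [0.0008,-0.0012,-0.001]
    - [0.0008,-0.0014,-0.001]
    - [0.0008,-0.0014,-0.001]
    - [0.0008,-0.0014,-0.001]
  turn:
    - [0,0,0.05]
    - [0,0,0.15]
    - [0,0,0.25]
    - [0,0,0.35]
    - [0,0,0.45]
    - [0,0,0.55]
    - [0,0,0.65]
    - [0,0,0.75]
    - [0,0,0.85]
    - [0,0,0.95]
    - [0,0,1.05]
    - [0,0,1.15]
    - [0,0,1.15]
    - [0,0,1.15]
  jaw: [1,1,1,1,1,1,1,1,1,1,1,1,1,1]

```text
clock: 18.87
eef_pos: [0.5027, -0.1892, 0.082]
tool_rot: [2.355, -2.076, 0.001]
ft_force: [-1.5, -7.4, 0.8]
finger_gap: 0.017
```

```bash
python3 -c "
from h import *
state()"
```

```text
t 18.87 pos [ 0.5027 -0.1892  0.082 ] x [ 0.126 -0.992  0.002] z [-0.001 -0.002 -1.   ] F [-1.5 -7.4  0.8] T [-3.09  0.94 -0.01] gap 0.017 q [ 0.007  0.282 -0.485  0.003 -0.804  0.117]
```

Request:
move_arm:
  delta_pos:
    - [0,0,0]
    - [0,0,0]
    - [0,0,0]
    - [0,0,0]
    - [0,0,0]
    - [0,0,-0.035]
    - [0,0,-0.07]
    - [-0.04,0.004,-0.06]
    - [-0.08,0.004,-0.06]
    - [-0.116,0.004,-0.06]
    - [-0.116,0.004,-0.06]
    - [-0.116,0.004,-0.06]
    - [-0.116,0.004,-0.06]
    - [-0.116,0.004,-0.06]
    - [-0.116,0.004,-0.06]
    - [-0.116,0.004,-0.06]
    - [-0.116,0.004,-0.06]
    - [-0.116,0.004,-0.06]
    - [-0.116,0.004,-0.06]
    - [-0.116,0.004,-0.06]
  turn:
    - [0,0,0]
    - [0,0,0]
    - [0,0,0]
    - [0,0,0]
    - [0,0,0]
    - [0,0,0]
    - [0,0,0.05]
    - [0,0,0.17]
    - [0,0,0.29]
    - [0,0,0.41]
    - [0,0,0.53]
    - [0,0,0.65]
    - [0,0,0.77]
    - [0,0,0.89]
    - [0,0,1.01]
    - [0,0,1.13]
    - [0,0,1.25]
    - [0,0,1.37]
    - [0,0,1.49]
    - [0,0,1.61]
  jaw: [0.5,0,0,0,0,0,0,0,0,0,0,0,0,0,0,0,0,0,0,0]

```text
clock: 20.53
eef_pos: [0.485, -0.0732, 0.1417]
tool_rot: [-0.128, 3.138, -0.001]
ft_force: [1.0, 0.4, -0.1]
finger_gap: 0.0853
```

```bash
python3 go.py .480 -.070 .125 176
```

```text
t 20.53 pos [ 0.485  -0.0732  0.1417] x [-0.997 -0.081 -0.001] z [ 0.001 -0.    -1.   ] F [ 1.   0.4 -0.1] T [ 0.01 -0.   -0.03] gap 0.0853 q [ 2.520e-01  1.360e-01 -5.130e-01  1.000e-03 -9.210e-01 -1.742e+00]
delta [0.0048 0.0036 0.0167] turn [-0.0005  0.0013  0.1514]
```

Request:
move_arm:
  delta_pos:
    - [0.005,0.003,0.017]
    - [0.005,0.003,0.017]
    - [0.005,0.003,0.017]
    - [0.005,0.003,0.017]
  turn:
    - [0,0,0.1]
    - [0,0,0.15]
    - [0,0,0.15]
    - [0,0,0.15]
  jaw: [0,0,0,0]

```text
clock: 20.87
eef_pos: [0.48, -0.0708, 0.1248]
tool_rot: [0.095, 3.139, -0.001]
ft_force: [0.4, -0.4, 0.5]
finger_gap: 0.0851
```

```bash
cat > snap.py <<'E'
from h import *
import sys,pickle
n=sys.argv[1]; state()
i=imaging.camera_info('wrist'); im=imaging.capture('wrist'); cv2.imwrite(f'pics/w{n}.png',im); pickle.dump(i,open(f'w{n}.pkl','wb'))
p=proj(i,[.5543,-.0762,.046])[0]; print('pred',p)
f=im.astype(float); red=f[...,2]-f[...,:2].mean(2)
r,c=np.round(p).astype(int)[::-1]; w=red[r-22:r+22,c-25:c+25].copy(); w[w<18]=0
ys,xs=np.nonzero(w); W=w[ys,xs]; col=int(round((xs*W).sum()/W.sum()))+c-25; print('line col',col,'row',(ys*W).sum()/W.sum()+r-22)
g=f[r-25:r+25,col-5:col+6].mean(1)
print([(int(k),int(a),int(b)) for k,a,b in zip(range(r-25,r+25),g.mean(1),g[:,2]-g[:,:2].mean(1))])
E
python3 snap.py 8
```

```text
t 20.87 pos [ 0.48   -0.0708  0.1248] x [-0.998  0.06  -0.001] z [ 0.001 -0.001 -1.   ] F [ 0.4 -0.4  0.5] T [ 0.04 -0.01 -0.01] gap 0.0851 q [ 2.610e-01  1.470e-01 -5.450e-01  1.000e-03 -8.770e-01 -1.893e+00]
pred [322.06790285 288.53312802]
line col 321 row 289.37743239828154
[(264, 93, 4), (265, 92, 4), (266, 93, 4), (267, 92, 4), (268, 93, 3), (269, 89, 4), (270, 90, 3), (271, 90, 4), (272, 88, 4), (273, 90, 3), (274, 90, 3), (275, 91, 4), (276, 90, 3), (277, 106, 4), (278, 123, 5), (279, 133, 5), (280, 135, 5), (281, 136, 5), (282, 141, 4), (283, 125, 5), (284, 88, 4), (285, 76, 4), (286, 76, 4), (287, 60, 17), (288, 36, 48), (289, 51, 46), (290, 71, 20), (291, 79, 4), (292, 77, 4), (293, 80, 4), (294, 77, 5), (295, 78, 5), (296, 77, 5), (297, 78, 4), (298, 78, 5), (299, 78, 6), (300, 78, 5), (301, 78, 5), (302, 78, 5), (303, 77, 5), (304, 77, 4), (305, 96, 5), (306, 163, 10), (307, 202, 4), (308, 211, -1), (309, 212, -3), (310, 210, -1), (311, 202, 8), (312, 206, 3), (313, 207, 1)]
```

Request:
move_arm:
  delta_pos:
    - [-0.005,0.005,0]
    - [-0.01,0.01,0]
    - [-0.01,0.01,0]
    - [-0.01,0.01,0]
    - [-0.01,0.01,0]
    - [-0.01,0.01,0]
  turn:
    - [0,-0.1,0]
    - [0,-0.2,0]
    - [0,-0.3,0]
    - [0,-0.42,0]
    - [0,-0.42,0]
    - [0,-0.42,0]
  jaw: [0,0,0,0,0,0]

```text
clock: 21.42
eef_pos: [0.499, -0.0633, 0.138]
tool_rot: [0.078, 2.726, -0.002]
ft_force: [-0.3, -0.4, -1.3]
finger_gap: 0.0853
```

```bash
python3 snap.py 9
```

```text
t 21.42 pos [ 0.499  -0.0633  0.138 ] x [-0.914  0.055 -0.402] z [ 0.402 -0.013 -0.915] F [-0.3 -0.4 -1.3] T [-0.05  1.37 -0.1 ] gap 0.0853 q [ 0.314 -0.061 -1.014  0.551 -0.264 -2.45 ]
pred [311.28670384 214.18762604]
line col 311 row 214.55088950744283
[(189, 112, 6), (190, 109, 5), (191, 110, 5), (192, 109, 5), (193, 109, 5), (194, 109, 5), (195, 110, 5), (196, 112, 5), (197, 111, 4), (198, 112, 6), (199, 110, 5), (200, 111, 5), (201, 112, 5), (202, 112, 4), (203, 111, 4), (204, 122, 5), (205, 147, 6), (206, 160, 7), (207, 164, 7), (208, 166, 5), (209, 154, 6), (210, 96, 5), (211, 92, 4), (212, 87, 9), (213, 53, 43), (214, 39, 63), (215, 67, 46), (216, 95, 6), (217, 95, 5), (218, 95, 6), (219, 96, 6), (220, 94, 5), (221, 95, 5), (222, 95, 6), (223, 96, 5), (224, 95, 5), (225, 94, 5), (226, 96, 5), (227, 95, 5), (228, 96, 5), (229, 96, 5), (230, 95, 5), (231, 93, 5), (232, 98, 6), (233, 133, 8), (234, 201, 9), (235, 224, 1), (236, 224, 0), (237, 221, 2), (238, 214, 6)]
```

Run:
```python
from tri import *
a=[('5',326.8,267.4,274.66),('6',334.8,216.2,223.55)]; b=[('8',321,283.5,288.53),('9',311,209.44,213.96)]
fit(a);fit(b)
for g in (.0045,.005,.0055): fit(a,g);fit(b,g)
```

```text
[ 0.5542  0.0053  0.004   0.0311 -0.0376] 1.2025082302611077e-05
[ 0.5541  0.0041  0.0016  0.0935 -0.1136] 0.00010937205521674702
[ 0.5543  0.0045  0.005  -0.1396 -0.0225] 0.015870971540508164
[ 0.5541  0.0045  0.0011  0.1319 -0.1342] 0.0018133541122997356
[ 0.5543  0.005   0.0044 -0.0327 -0.0292] 0.002441146695118917
[ 5.541e-01  5.000e-03  5.000e-04  1.775e-01 -1.651e-01] 0.009203254022915903
[ 0.5542  0.0055  0.0038  0.0654 -0.0438] 0.000786940404283732
[ 5.541e-01  5.500e-03 -1.000e-04  2.181e-01 -2.005e-01] 0.022541190423985186
```

Now about 0.9 mm too low (gap about 4.7 mm, and the measured rise of 3.9 mm agrees with 3.66 mm of winding). I'll go back, regrasp, and wind the last 0.28 rad.

Request:
move_arm:
  delta_pos:
    - [-0.006,0,-0.014]
    - [-0.006,0,-0.014]
    - [-0.006,0,-0.014]
    - [-0.006,0,-0.014]
    - [-0.006,0,-0.014]
    - [-0.006,0,-0.014]
  turn:
    - [0,0.1,0]
    - [0,0.2,0]
    - [0,0.3,0]
    - [0,0.414,0]
    - [0,0.414,0]
    - [0,0.414,0]
  jaw: [0,0,0,0,0,0]

```text
clock: 21.97
eef_pos: [0.4964, -0.0642, 0.1471]
tool_rot: [-0.091, -3.126, -0.015]
ft_force: [-0.7, 0.3, 0.4]
finger_gap: 0.0854
```

```bash
python3 go.py .5027 -.1892 .16 -82.8
```

```text
t 21.97 pos [ 0.4964 -0.0642  0.1471] x [-0.998  0.058  0.015] z [-0.014  0.01  -1.   ] F [-0.7  0.3  0.4] T [-0.11 -0.01  0.03] gap 0.0854 q [ 0.254  0.156 -0.466 -0.016 -0.96  -1.874]
delta [-0.0134 -0.1243 -0.0142] turn [ 0.0197 -0.003  -1.7548]
```

Request:
move_arm:
  delta_pos:
    - [0,-0.03,-0.014]
    - [-0.013,-0.07,-0.014]
    - [-0.013,-0.1,-0.014]
    - [-0.013,-0.124,-0.014]
    - [-0.013,-0.124,-0.014]
    - [-0.013,-0.124,-0.014]
    - [-0.013,-0.124,-0.014]
    - [-0.013,-0.124,-0.014]
    - [-0.013,-0.124,-0.014]
    - [-0.013,-0.124,-0.014]
    - [-0.013,-0.124,-0.014]
    - [-0.013,-0.124,-0.014]
    - [-0.013,-0.124,-0.014]
    - [-0.013,-0.124,-0.014]
    - [-0.013,-0.124,-0.014]
    - [-0.013,-0.124,-0.014]
    - [-0.013,-0.124,-0.014]
  turn:
    - [0,0,-0.12]
    - [0,0,-0.24]
    - [0,0,-0.36]
    - [0,0,-0.48]
    - [0,0,-0.6]
    - [0,0,-0.72]
    - [0,0,-0.84]
    - [0,0,-0.96]
    - [0,0,-1.08]
    - [0,0,-1.2]
    - [0,0,-1.32]
    - [0,0,-1.44]
    - [0,0,-1.56]
    - [0.01,0,-1.68]
    - [0.02,-0.003,-1.755]
    - [0.02,-0.003,-1.755]
    - [0.02,-0.003,-1.755]
  jaw: [0,0,0,0,0,0,0,0,0,0,0,0,0,0,0,0,0]

```text
clock: 23.38
eef_pos: [0.4998, -0.1891, 0.1613]
tool_rot: [-2.353, 2.078, -0.006]
ft_force: [-0.3, -0.7, 0.3]
finger_gap: 0.0853
```

```bash
python3 go.py .5027 -.1892 .080 -82.8; python3 -c "
from h import *
im=imaging.capture('wrist');cv2.imwrite('pics/w10.png',im);i=imaging.camera_info('wrist')
hs=cv2.cvtColor(im,cv2.COLOR_BGR2HSV);m=((hs[...,0]<8)|(hs[...,0]>172))&(hs[...,1]>150)&(hs[...,2]>60)
n,l,st,c=cv2.connectedComponentsWithStats(m.astype(np.uint8));k=1+st[1:,4].argmax();print(st[k],cv2.minAreaRect(np.argwhere(l==k)[:,::-1].astype(np.float32)),proj(i,[[.5023,-.189,.108],[.5023,-.189,.074]]))"
```

```text
t 23.38 pos [ 0.4998 -0.1891  0.1613] x [ 0.123 -0.992  0.001] z [ 0.004 -0.001 -1.   ] F [-0.3 -0.7  0.3] T [-0.01  0.01  0.03] gap 0.0853 q [ 0.006  0.184 -0.4    0.001 -0.982  0.117]
delta [ 0.0004 -0.0025  0.0813] turn [-0.0043 -0.0011 -0.002 ]
[309 193  25  43 995] ((321.0, 214.0), (42.0, 24.0), 90.0) [[323.16454476 220.18136506]
 [323.50017702 205.3050355 ]]
```

Request:
move_arm:
  delta_pos:
    - [0.0004,-0.0025,0.03]
    - [0.0004,-0.0025,0.06]
    - [0.0004,-0.0025,0.081]
    - [0.0004,-0.0025,0.081]
    - [0.0004,-0.0025,0.081]
    - [0.0004,-0.0025,0.081]
    - [0.0004,-0.0025,0.081]
    - [0.0004,-0.0025,0.081]
    - [0.0004,-0.0025,0.081]
    - [0.0004,-0.0025,0.081]
    - [0.0004,-0.0025,0.081]
    - [0.0004,-0.0025,0.081]
  turn:
    - [-0.004,-0.001,0]
    - [-0.004,-0.001,0]
    - [-0.004,-0.001,0]
    - [-0.004,-0.001,0]
    - [-0.004,-0.001,0]
    - [-0.004,-0.001,0]
    - [-0.004,-0.001,0]
    - [-0.004,-0.001,0]
    - [-0.004,-0.001,0]
    - [-0.004,-0.001,0]
    - [-0.004,-0.001,0]
    - [-0.004,-0.001,0]
  jaw: [0,0,0,0,0.5,1,1,1,1,1,1,1]

```text
clock: 24.43
eef_pos: [0.5037, -0.1901, 0.082]
tool_rot: [2.356, -2.077, 0.002]
ft_force: [-4.1, -0.3, 8.3]
finger_gap: 0.0172
```

Request:
move_arm:
  delta_pos:
    - [0,0,0]
    - [0,0,0]
    - [0,0,0]
    - [0,0,0]
    - [0,0,0]
    - [0,0,0]
  turn:
    - [0,0,0.06]
    - [0,0,0.13]
    - [0,0,0.2]
    - [0,0,0.28]
    - [0,0,0.28]
    - [0,0,0.28]
  jaw: [1,1,1,1,1,1]

```text
clock: 24.93
eef_pos: [0.5034, -0.1903, 0.082]
tool_rot: [2.042, -2.386, 0.002]
ft_force: [-5.2, -1.3, 8.8]
finger_gap: 0.0169
```

```bash
python3 go.py .480 -.070 .125 176
```

```text
t 24.93 pos [ 0.5034 -0.1903  0.082 ] x [-0.154 -0.988  0.001] z [ 0.001 -0.002 -1.   ] F [-5.2 -1.3  8.8] T [-0.37  2.05  0.01] gap 0.0169 q [ 0.004  0.283 -0.483  0.002 -0.804 -0.161]
delta [-0.1152  0.0417 -0.0432] turn [-1.7000e-03 -6.0000e-04  1.4855e+00]
```

Request:
move_arm:
  delta_pos:
    - [0,0,0]
    - [0,0,0]
    - [0,0,0]
    - [0,0,0]
    - [0,0,0]
    - [0,0,-0.035]
    - [0,0,-0.07]
    - [-0.04,0.01,-0.06]
    - [-0.08,0.03,-0.06]
    - [-0.115,0.042,-0.06]
    - [-0.115,0.042,-0.05]
    - [-0.115,0.042,-0.043]
    - [-0.115,0.042,-0.043]
    - [-0.115,0.042,-0.043]
    - [-0.115,0.042,-0.043]
    - [-0.115,0.042,-0.043]
    - [-0.115,0.042,-0.043]
    - [-0.115,0.042,-0.043]
    - [-0.115,0.042,-0.043]
    - [-0.115,0.042,-0.043]
  turn:
    - [0,0,0]
    - [0,0,0]
    - [0,0,0]
    - [0,0,0]
    - [0,0,0]
    - [0,0,0]
    - [0,0,0.05]
    - [0,0,0.17]
    - [0,0,0.29]
    - [0,0,0.41]
    - [0,0,0.53]
    - [0,0,0.65]
    - [0,0,0.77]
    - [0,0,0.89]
    - [0,0,1.01]
    - [0,0,1.13]
    - [0,0,1.25]
    - [0,0,1.37]
    - [0,0,1.485]
    - [0,0,1.485]
  jaw: [0.5,0,0,0,0,0,0,0,0,0,0,0,0,0,0,0,0,0,0,0]

```text
clock: 26.6
eef_pos: [0.4806, -0.0696, 0.1238]
tool_rot: [0.116, 3.138, -0.001]
ft_force: [-0.7, -0.7, 0.3]
finger_gap: 0.0853
```

```bash
python3 snap.py 11
```

```text
t 26.6 pos [ 0.4806 -0.0696  0.1238] x [-0.997  0.074 -0.002] z [ 0.002 -0.001 -1.   ] F [-0.7 -0.7  0.3] T [ 0.01  0.01 -0.01] gap 0.0853 q [ 0.263  0.149 -0.546  0.002 -0.874 -1.909]
pred [321.92193019 288.66396763]
line col 321 row 289.3994579246257
[(264, 89, 4), (265, 89, 4), (266, 90, 3), (267, 90, 3), (268, 91, 3), (269, 94, 4), (270, 94, 4), (271, 91, 4), (272, 92, 3), (273, 91, 3), (274, 92, 4), (275, 95, 4), (276, 91, 4), (277, 93, 4), (278, 114, 5), (279, 130, 5), (280, 133, 5), (281, 135, 5), (282, 136, 5), (283, 139, 5), (284, 118, 5), (285, 80, 4), (286, 74, 5), (287, 61, 15), (288, 34, 46), (289, 43, 57), (290, 71, 25), (291, 77, 5), (292, 78, 4), (293, 78, 5), (294, 78, 5), (295, 78, 5), (296, 78, 4), (297, 79, 4), (298, 78, 5), (299, 78, 4), (300, 79, 5), (301, 78, 5), (302, 78, 5), (303, 79, 5), (304, 76, 4), (305, 85, 6), (306, 146, 9), (307, 196, 11), (308, 212, -1), (309, 213, -3), (310, 211, -1), (311, 208, 1), (312, 198, 3), (313, 208, 1)]
```

Request:
move_arm:
  delta_pos:
    - [-0.005,0.005,0]
    - [-0.01,0.005,0]
    - [-0.01,0.005,0]
    - [-0.01,0.005,0]
    - [-0.01,0.005,0]
    - [-0.01,0.005,0]
  turn:
    - [0,-0.1,0]
    - [0,-0.2,0]
    - [0,-0.3,0]
    - [0,-0.42,0]
    - [0,-0.42,0]
    - [0,-0.42,0]
  jaw: [0,0,0,0,0,0]

```text
clock: 27.15
eef_pos: [0.4993, -0.0673, 0.137]
tool_rot: [0.083, 2.726, -0.004]
ft_force: [-0.7, -0.7, -0.5]
finger_gap: 0.0853
```

```bash
python3 snap.py 12
```

```text
t 27.15 pos [ 0.4993 -0.0673  0.137 ] x [-0.914  0.057 -0.402] z [ 0.402 -0.015 -0.915] F [-0.7 -0.7 -0.5] T [-0.06  1.35 -0.05] gap 0.0853 q [ 0.303 -0.058 -1.014  0.553 -0.259 -2.446]
pred [316.0464186  214.50024708]
line col 315 row 214.87671719564187
[(190, 109, 4), (191, 109, 5), (192, 111, 5), (193, 112, 5), (194, 112, 6), (195, 111, 4), (196, 108, 4), (197, 110, 5), (198, 111, 4), (199, 109, 5), (200, 109, 5), (201, 108, 5), (202, 110, 4), (203, 111, 4), (204, 110, 5), (205, 121, 4), (206, 146, 7), (207, 159, 6), (208, 165, 6), (209, 166, 6), (210, 154, 6), (211, 97, 6), (212, 88, 7), (213, 73, 23), (214, 41, 59), (215, 54, 57), (216, 86, 21), (217, 95, 5), (218, 95, 5), (219, 95, 5), (220, 95, 6), (221, 94, 5), (222, 96, 6), (223, 95, 6), (224, 96, 6), (225, 95, 6), (226, 95, 5), (227, 95, 5), (228, 95, 5), (229, 95, 5), (230, 94, 5), (231, 94, 5), (232, 94, 5), (233, 113, 7), (234, 173, 10), (235, 217, 8), (236, 224, 0), (237, 223, 0), (238, 222, 1), (239, 220, 3)]
```

Run:
```python
from tri import *
c=[('11',321,284.32,288.66),('12',315,210.48,214.47)]
fit(c)
for g in (.004,.0045,.005): fit(c,g)
# joint: common gap, 3 heights, winding known weakly
A=[(0,'5',326.8,267.4,274.66),(0,'6',334.8,216.2,223.55),(1,'8',321,283.5,288.53),(1,'9',311,209.44,213.96),(2,'11',321,284.32,288.66),(2,'12',315,210.48,214.47)]
I=[pickle.load(open(f'w{o[1]}.pkl','rb')) for o in A]
def f(p,w=1):
    r=[]
    for o,i in zip(A,I):
        q=atz(i,(o[2],o[4]),.046); e=proj(i,[[q[0]-p[0],q[1],.046-p[1+o[0]]]])[0]
        r.append((e[1]-o[3])/.15)
    if w: r+=[(p[1]-p[2]-.00366)/.0003,(p[2]-p[3]-.0009)/.0003]
    return r
for w in (0,1):
    s=least_squares(f,[.005,.004,.001,0],x_scale=.001,args=(w,)); C=np.linalg.inv(s.jac.T@s.jac); print(w,(s.x*1e3).round(2),'sd',(np.sqrt(np.diag(C))*1e3).round(2),s.fun.round(1))
# final picture
a=cv2.imread('pics/w12.png')[150:270,240:400]; b=cv2.imread('pics/w11.png')[120:320,80:400]
cv2.imwrite('pics/f.png',np.hstack([cv2.resize(a,(400,300),interpolation=cv2.INTER_CUBIC),cv2.resize(b,(400,300),interpolation=cv2.INTER_CUBIC)]))
```

```text
[ 0.5542  0.0033  0.0018  0.0148 -0.018 ] 2.744548894300769e-06
[ 0.5542  0.004   0.0009  0.085  -0.0608] 0.0063179536856113805
[ 5.542e-01  4.500e-03  3.000e-04  1.262e-01 -9.520e-02] 0.0178179454050672
[ 5.542e-01  5.000e-03 -4.000e-04  1.624e-01 -1.341e-01] 0.03527294354867889
0 [4.52 5.01 1.1  0.23] sd [0.35 0.46 0.46 0.46] [ 1.3 -1.  -0.4  0.4 -1.4  1.2]
1 [4.51 4.97 1.15 0.24] sd [0.35 0.46 0.45 0.46] [ 1.5 -0.7 -0.6  0.2 -1.4  1.2  0.5  0. ]
```

View pics/f.png

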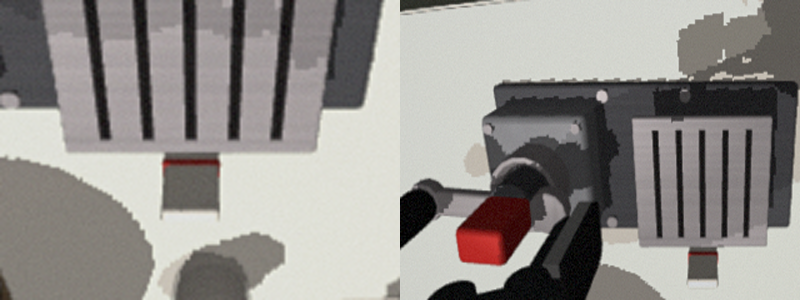

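The plate is within about 0.2 ± 0.5 mm of the line. The crank is upright in the collar and clear of the gripper. I'll back off and hand in.

Request:
move_arm:
  delta_pos:
    - [-0.01,0,-0.025]
    - [-0.02,0,-0.05]
    - [-0.025,0,-0.06]
    - [-0.025,0,-0.06]
    - [-0.025,0,-0.06]
    - [-0.025,0,-0.06]
    - [-0.025,0,-0.06]
  turn:
    - [0,0.1,0]
    - [0,0.2,0]
    - [0,0.3,0]
    - [0,0.41,0]
    - [0,0.41,0]
    - [0,0.41,0]
    - [0,0.41,0]
  jaw: [0,0,0,0,0,0,0]

```text
clock: 27.78
eef_pos: [0.4949, -0.0687, 0.1959]
tool_rot: [-0.099, -3.13, -0.014]
ft_force: [-1.3, -0.4, -0.7]
finger_gap: 0.0855
```

```bash
python3 -c "
from h import *
state(); print(bot.hand_in())"
```

```text
t 27.78 pos [ 0.4949 -0.0687  0.1959] x [-0.998  0.063  0.011] z [-0.01  0.01 -1.  ] F [-1.3 -0.4 -0.7] T [-0.02  0.12 -0.02] gap 0.0855 q [ 0.247  0.104 -0.405 -0.013 -1.069 -1.874]
the job is handed in; nothing more can be done
None
```

I seated the crank on the spindle, wound it clockwise until the plate was level with the red line to within what I could measure, let go and handed in at about 28 s. No verdict was reported.

- **Seating:** the socket slid past the spindle's end without any contact force. I felt the collar floor at about 9 N, where fully home should be.
- **Winding:** I turned the hub clockwise about 325° in total, over three grips. Side forces stayed below about 12 N when I read them.
- **Plate height:** the last check compares the plate's back edge with the red line in wrist views from two angles. Fitted together with the two earlier checks, it puts the plate 0.2 mm low, give or take 0.5 mm. The last pair of views on its own gave 1.8 mm low, because it is sensitive to the small gap between plate and post. An earlier estimate from the plate's apparent width (about 3 mm lower than the edge method) also disagreed; I judged it less reliable and did not use it.
- **Crank:** the last picture shows it upright in the collar with the gripper open and clear. During the second and third grips the tool sat about 1.5 mm higher than in the first. I put that down to where the fingers gripped: the hub looked the same size from above before both regrips. I did not measure the seating depth again after the last release.

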